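# Start a UV cure: rocker, key, hold the button

## Task

Start a cure with your fingertips: first press the raised end of the big rocker on the power supply right down, then press the square key on top of the curing box right down until it stays there, and last press the large round button on the curing box fully down and keep it held. Finish with the fingers still holding the round button down. Keep to that order, leave the slim bar-shaped key unpressed, and do not pick up or shift any of the loose things lying about.

Things in the scene. Friction and masses are not known exactly. Their poses are not given: they have to be found in the camera images.
- power_supply: Lamp power supply, an aluminium box 120 (x) x 80 (y) x 60 (z) mm, fixed to the bench at any place and yaw it has been given. Origin: centre of its underside, z up. A black rocker paddle sits in the middle of its top, in a 68 x 38 mm opening, long side along the box's x.
- rocker (a joint): Tilt of the rocker, rad: 0 to 0.36. Near 0 (start, 0 to 0.05) it is off and its end towards the power supply's +x (the end farther from the robot at every start, as the supply is turned at most 46 degrees either way) stands raised by about 5 mm; at 0.36 that end is right down (on). About 1.5 N at the raised end, rising to 4 N when pushed close to the pivot, moves it; it stays where it is left.
- rocker_raised_end (a point): Point on the top face of the rocker, on its centreline, 20 mm from the pivot towards the raised end (paddle 56 x 32 mm, 10 mm thick, pivot 62 mm above the bench at the centre of the power supply). Moves with the paddle: about 73 mm above the bench when off, 66 mm when on (7 mm of travel). Its x axis runs along the paddle towards the raised end and its z out of the face; the rim of the power supply's top is at 60 mm.
- curing_box: UV curing box, white, 220 (x) x 280 (y) x 110 (z) mm, fixed to the bench at any place and yaw. Origin: centre of its underside, z up, amber window on its -x side, facing roughly the robot (turned at most 17 degrees). On its flat top, 55 mm from the centre towards -x, three grey controls in black bezels stand in a row along y about 85 mm apart, in any order; the tweezers lie on the top behind them.
- square_key (a joint): Travel of the square key, m: 0 up, 0.006 right down. A latching key: about 3 N moves it and it stays down where it is left.
- square_key_top (a point): Centre of the top face of the square key (cap 30 x 30 mm), moving with it; 134 mm above the bench when up, 128 mm when down; bezel 38 x 38 mm, its top 120 mm above the bench. Axes parallel to the curing box's.
- round_button (a joint): Travel of the large round button, m: 0 up, 0.008 fully down. A spring returns it; about 1 N starts it and 4 N holds it fully down.
- round_button_top (a point): Centre of the top face of the large round button (60 mm diameter), moving with it; 134 mm above the bench when up, 126 mm when fully down; bezel 70 mm diameter, its top 120 mm above the bench. Axes parallel to the curing box's.
- bar_key (a joint): Travel of the slim bar-shaped key, m: 0 up, 0.006 down. Springy (1 to 3 N); to be left unpressed.
- bar_key_top (a point): Centre of the top face of the slim bar key (cap 50 mm along the curing box's x, 14 mm along y); 134 mm above the bench when up. Axes parallel to the curing box's.
- splint: White resin jaw splint, a loose U-shaped arch about 72 x 68 x 15 mm on the bench left of the curing box. Origin on its underside, inside the arch.
- tweezers: Loose orange tweezers, 125 mm long, 8 mm high, lying on the rear half of the curing box's top. Origin on the underside near the middle, x along them towards the tips.
- petri_dish: Loose stainless petri dish, 90 mm diameter, 16 mm high, on the bench beyond the power supply. Origin: centre of its underside.
- knee_spacer: Loose black nylon knee spacer, 42 x 76 x 14 mm, on the bench in front of the curing box. Origin: centre of its underside.
- screw_jar: Small loose glass jar with a metal cap, 36 mm diameter, 40 mm high, on the bench right beside the power supply. Origin: centre of its underside.
- resin_bottle: Loose amber bottle, 60 mm diameter, 130 mm high, on the bench behind and right of the curing box. Origin: centre of its underside.

How it is judged (in metres and radians):
On the way, in this order (a step that is already met when the one before it is completed fails the run):
1. the rocker's raised end is pressed right down (value of joint rocker above 0.29 rad), for 0.1 s.
2. then the square key is pressed right down (value of joint square_key above 0.0045 m), for 0.1 s.
3. then the round button is pressed fully down by the fingers (value of joint round_button above 0.006 m and contact force between the fingers and round_button above 1 N), for 0.2 s.
At the end, for the whole second after the job is handed in: The rocker is on (beyond 0.29 of 0.36 rad), the square key is latched down (beyond 4.5 of 6 mm), the fingers still hold the round button down (beyond 6 of 8 mm, with more than 1 N), the bar key is up (within 2 mm) and every loose thing is within 20 mm of where it started (all of step 3 and value of joint rocker above 0.29 rad and value of joint square_key above 0.0045 m and value of joint bar_key below 0.002 m and distance of each of splint, tweezers, petri_dish, knee_spacer, screw_jar, resin_bottle from where it was at the start of the episode below 0.02 m); the arm keeps its last pose, push and grip.
It fails at once if the square key pressed (over 3 mm) while the rocker is still off (value of joint square_key above 0.003 m and value of joint rocker below 0.25 rad).
It fails at once if the round button pressed (over 3 mm) before the rocker is on and the square key down (value of joint round_button above 0.003 m and (value of joint rocker below 0.25 rad or value of joint square_key below 0.004 m)).
It fails at once if the bar key pressed (over 3 mm) (value of joint bar_key above 0.003 m).
It fails at once if a loose thing picked up or shifted by more than 20 mm (distance of any of splint, tweezers, petri_dish, knee_spacer, screw_jar, resin_bottle from where it was at the start of the episode above 0.02 m).
It also fails if it takes over 40 s, if anything falls off the work surface, if the arm or the gripper's body presses on something with over 40 N, if the wrist force passes 120 N, or if a joint passes its speed limit or range.

## Robot

A 6-joint arm with a two-finger parallel gripper is mounted at the origin on the work surface. World frame = base frame: x ahead of the robot, y to its left, z up, the work surface at z = 0. Lengths are in m, angles in degrees, forces in N, time in s.
With the tool pointing down it reaches from about 0.3 to 0.75 m from the base axis. Payload 8.5 kg.
Tool frame: the origin (TCP) lies at the very end of the fingers, on their centre line; the grasp point (between the pads) lies 19 mm behind it; z points along the fingers, y is the direction in which the jaws open and shut (so a half turn about z gives the same grasp; the last joint's range is limited). The gripper opens to 85 mm and grips with 20 to 120 N. Pads are 22 mm wide; open, the fingers measure 114 mm over their backs; the gripper's body (76 mm by 85 mm) begins 54 mm behind the grasp point. The pads swing forward as they close: fully open they stand 13 mm farther back than shut.
Start: joints at [51.549, 21.807, 74.336, -0, 83.858, -12.336], TCP at [0.242, 0.494, 0.231] pointing down, gripper open.
Joint ranges: [-178.18, 178.18], [-50.72, 133.34], [12.68, 142.11], [-81.47, 261.47], [9.98, 163.14], [-165.26, 165.26]. Speed limits (degrees/s): [136.94, 136.94, 180, 180, 180, 180].

## Interface

Orientations are given as a 3x3 rotation matrix whose columns are the frame's x, y, z axes.
In Python, from rig import status, vision, env gives the robot as it stands.
- The arm moves only by the tool send_rows, never from a script. Its argument "targets" is a list of rows, each a list of 7 numbers: the shift along the tool's x, y, z in units of 50 mm (1.0 is 50 mm), then the turn, a rotation vector about the tool's x, y, z in units of 8 degrees (1.0 is 8 degrees), then the finger opening in mm, from 0 to 85.4. A call has 1 to 5 rows; each row is the pose to reach, as a shift and turn from the pose commanded when the call began, along the tool's axes at that moment; what a row does not reach only later rows make up. A row lasts 1/8 s, in which the tool goes at most 62.5 mm and 10.7 degrees, less where a joint would pass 70% of its speed; a pose out of reach is approached as far as the arm can. A call with a gripper value outside its range is refused whole. The fingers move at their own pace and stop on an object; "grip_force" is the grip in N (left out, the last holds). Time passes only in rows, so rows that repeat a pose let the fingers close. It gives the time, the measured TCP pose, the force and the opening at its end, in the units of the state.
- status.observe(): the state, without advancing time (a new reading comes with each control period).
- vision.get_image(name): name is "scene" or "top" or "wrist"; returns (picture, depth): 384x512x3 uint8, red, green, blue; 384x512 float32, m along the optical axis (not along the pixel's ray), 0 where there is no reading.
- vision.camera_model(name): a dict with "camera_matrix" (3x3 intrinsics, pixels), "dist" ([k1, k2, p1, p2, k3] as OpenCV has them; the pictures are not rectified), "view" (4x4, takes a point from world to camera coordinates); the wrist camera has in their place "T_tool_cam" (4x4, takes a point from camera to tool coordinates, whose origin is the TCP and whose axes are the flange's). Camera axes: x right, y down, z forward; pixel columns grow to the right and rows downward; lengths in m; the calibration is good to about 2 mm. A picture is of the moment at which its call begins: read the wrist's pose just before it. camera_model takes no time and is no camera call.
- env.close_job(): hands the job in, once; it reports no verdict.
Trained networks look in the newest picture that a camera, given by its name, has taken for a name from the list of things; names that differ only in an ending like _2 or _b are one class to them, and where a whole thing is asked for, a point or a joint stands for the part that bears it (a point fixed in the world has none). Each returns a list of dicts, best first, with "p" (0 to 1); they miss things now and then, are a little off and sometimes report something else, mostly with a low value. They report only what shows in the picture. A call takes as long as a camera call.
- vision.masks_of(camera, label): "pixels" (384x512 bool, what is visible of it) and "extent" ([left, top, right, bottom] in pixels, round what is visible of it).
The state is a dict: "time_s": time; "q": joint angles; "qvel": joint speeds; "joint_efforts": joint torques, N m; "position": TCP position; "tool_rot": TCP orientation; "ft_force": force on the tool from outside, world axes, zero at the start; "wrist_torque": the same for the moment, N m; "grip_width": finger opening in m.
Only numpy, scipy, OpenCV 4.12 (cv2) and the standard library are available. Lean on these libraries where they do the work, as an engineer would, in place of code of your own. Each camera call takes 0.05 s, during which the arm holds its last target.

## Working session

There is one attempt and no reset: what is moved stays moved. The work goes in short steps, Python scripts to look and compute and a tool call to move; the robot and the scene stay as the last step left them, time stands still between calls to the robot, and variables do not carry over. Pictures are saved under pics/ and viewed, and the job is handed in when it is done.

Besides the shell and the picture viewer there is one more tool, called after ">>>" as name(argument=value, ...), one argument or row to a line, values as JSON. send_rows: Moves the arm, as the interface text tells. Its arguments: {"type":"object","properties":{"targets":{"type":"array","items":{"type":"array","items":{"type":"number"}}},"grip_force":{"type":"number"}},"required":["targets"]}

```bash
mkdir -p pics; ls
python3 - <<'E'
from rig import status, vision, env
import cv2, numpy as np, pickle
s=status.observe(); print(s)
D={}
for n in ["scene","top"]:
    im,d=vision.get_image(n); D[n]=(im,d,vision.camera_model(n))
    cv2.imwrite(f"pics/{n}0.png",im[:,:,::-1])
    for l in ["rocker","square_key","round_button","bar_key","power_supply","curing_box"]:
        m=vision.masks_of(n,l)
        D[n+l]=m
        print(n,l,[(round(x["p"],2),x["extent"]) for x in m[:3]])
    print(vision.camera_model(n))
pickle.dump(D,open("d.pkl","wb"))
E
```

```text
pics
{'time_s': 0.0, 'q': array([ 5.15459332e+01,  2.18401095e+01,  7.43853324e+01,  7.64052371e-05,
        8.38574541e+01, -1.23366200e+01]), 'qvel': array([-0.03597337, -0.01866107, -0.01070343, -0.01724528,  0.01690282,
       -0.08491797]), 'joint_efforts': array([-8.54212467e-04, -4.48461592e+01, -2.31277013e+01, -1.84098913e-04,
        4.74333516e-03, -2.23909808e-05]), 'position': array([0.24193804, 0.49360043, 0.23071662]), 'tool_rot': array([[-8.97893368e-01,  4.40212095e-01, -9.00789022e-04],
       [ 4.40212907e-01,  8.97892708e-01, -1.13218037e-03],
       [ 3.10412400e-04, -1.41311620e-03, -9.99998953e-01]]), 'ft_force': array([ 0.25991619, -0.02894195, -0.36881635]), 'wrist_torque': array([ 0.06329395,  0.00454478, -0.02589496]), 'grip_width': 0.08542906381626181}
scene rocker [(0.53, [196.5, 157.5, 206.5, 167.1])]
scene square_key [(0.66, [280.8, 167.5, 294.0, 176.5]), (0.65, [242.4, 166.0, 355.4, 261.2]), (0.21, [323.3, 187.0, 343.2, 204.8])]
scene round_button [(0.56, [322.5, 187.3, 345.3, 202.5])]
scene bar_key []
scene power_supply [(0.67, [187.1, 153.9, 214.9, 1
[... 854 characters left out ...]
[348.1, 235.2, 366.7, 256.3])]
top bar_key [(0.56, [189.3, 221.6, 203.6, 238.7])]
top power_supply [(0.67, [333.2, 215.7, 378.5, 271.6])]
top curing_box [(0.67, [137.4, 151.9, 269.2, 264.5])]
{'camera_matrix': array([[384.43453716,   0.        , 258.15623506],
       [  0.        , 384.43453716, 196.22586116],
       [  0.        ,   0.        ,   1.        ]]), 'dist': array([-0.03754182,  0.        ,  0.        ,  0.        ,  0.        ]), 'view': array([[-0.02087616, -0.9997589 ,  0.00680619, -0.00132912],
       [-0.98742555,  0.01955067, -0.15687116,  0.59859546],
       [ 0.15670028, -0.00999547, -0.98759562,  0.95797144],
       [ 0.        ,  0.        ,  0.        ,  1.        ]])}
```

Run:
```python
import cv2
im=cv2.imread("pics/top0.png"); cv2.imwrite("pics/top0c.png",cv2.resize(im[140:290,120:390],None,fx=2.9,fy=2.9,interpolation=cv2.INTER_CUBIC))
```

```text
(no output)
```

View pics/top0.png

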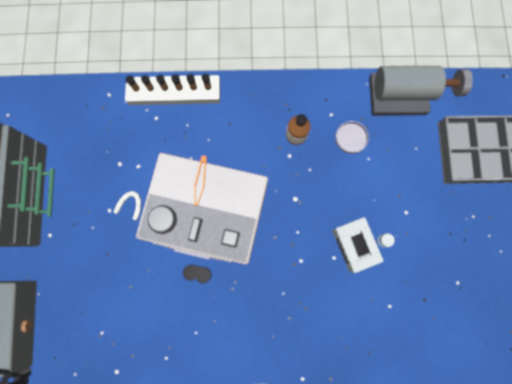

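View pics/scene0.png

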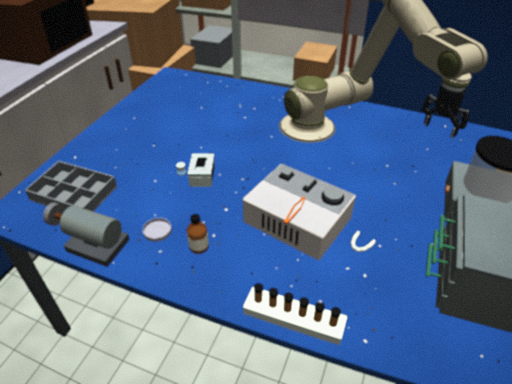

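```bash
cat > h.py <<'E'
import numpy as np, cv2
def ray(cm,uv):
    p=cv2.undistortPoints(np.array(uv,float).reshape(-1,1,2),cm["camera_matrix"],cm["dist"]).reshape(-1,2)
    return np.c_[p,np.ones(len(p))]
def at_z(cm,uv,z):
    V=cm["view"]; R=V[:3,:3];t=V[:3,3]; c=-R.T@t
    d=ray(cm,uv)@R
    return c+d*((z-c[2])/d[:,2])[:,None]
def by_depth(cm,uv,dep):
    V=cm["view"]; R=V[:3,:3];t=V[:3,3]
    return (ray(cm,uv)*np.array(dep)[:,None]-t)@R
def proj(cm,P):
    V=cm["view"]; r,_=cv2.Rodrigues(V[:3,:3])
    return cv2.projectPoints(np.array(P,float).reshape(-1,1,3),r,V[:3,3],cm["camera_matrix"],cm["dist"])[0].reshape(-1,2)
E
python3 - <<'E'
import pickle,numpy as np,cv2
from h import *
D=pickle.load(open("d.pkl","rb"))
for n in ["scene","top"]:
  im,d,cm=D[n]
  for l in ["rocker","square_key","round_button","bar_key","power_supply","curing_box"]:
    for m in D[n+l]:
      ys,xs=np.nonzero(m["pixels"]); dep=d[ys,xs]; k=dep>0
      P=by_depth(cm,np.c_[xs,ys][k],dep[k])
      z=np.percentile(P[:,2],80)
      T=P[abs(P[:,2]-z)<.008]
      r=cv2.minAreaRect((T[:,:2]*1000).astype(np.float32))
      print(n,l,round(m["p"],2),"mean",P.mean(0).round(3),"z80",z.round(3),"rect",np.round(r[0],1),np.round(r[1],1),round(r[2],1),len(T))
E
```

```text
scene rocker 0.53 mean [ 0.473 -0.263  0.07 ] z80 0.073 rect [ 471.1 -263.7] [46.9 25. ] 25.8 51
scene square_key 0.66 mean [0.493 0.058 0.131] z80 0.134 rect [487.9  57. ] [33.2 29.8] 75.6 62
scene square_key 0.65 mean [0.613 0.131 0.09 ] z80 0.109 rect [571.1 123.9] [278.9 233.8] 75.6 3706
scene square_key 0.21 mean [0.543 0.221 0.13 ] z80 0.134 rect [538.3 221.1] [54.7 57.4] 63.0 222
scene round_button 0.56 mean [0.542 0.221 0.131] z80 0.134 rect [536.6 219.7] [59.  58.9] 65.0 229
scene power_supply 0.67 mean [ 0.485 -0.257  0.046] z80 0.06 rect [ 467.9 -265.3] [124.2  81.5] 19.9 399
scene curing_box 0.65 mean [0.61  0.13  0.089] z80 0.109 rect [571.  124.2] [279.1 233.9] 75.4 3779
top rocker 0.74 mean [ 0.466 -0.266  0.071] z80 0.073 rect [ 466.1 -265.9] [55.5 31.3] 18.6 271
top rocker 0.29 mean [0.535 0.219 0.135] z80 0.136 rect [534.9 219.5] [59.6 57.5] 89.8 504
top rocker 0.22 mean [0.508 0.139 0.134] z80 0.136 rect [509.  139.7] [13.9 47.9] 74.3 118
top square_key 0.68 mean [0.564 0.117 0.11 ] z80 0.112 rect [564.7 124.5] [281.1 220.4] 75.6 8825
top square_key 0.56 mean [0.486 0.054 0.134] z80 0.136 rect [487.4  55.3] [29.5 29.4] 74.8 156
top round_button 0.69 mean [0.535 0.219 0.135] z80 0.136 rect [536.  219.5] [59.5 55.1] 88.7 488
top round_button 0.17 mean [ 0.466 -0.266  0.07 ] z80 0.073 rect [ 465.8 -266.6] [56.4 32. ] 20.8 284
top bar_key 0.56 mean [0.51  0.139 0.134] z80 0.136 rect [509.9 139.5] [14.  49.5] 75.7 126
top power_supply 0.67 mean [ 0.465 -0.262  0.058] z80 0.064 rect [ 467.3 -266.6] [118.9  82. ] 21.0 1283
top curing_box 0.67 mean [0.563 0.118 0.11 ] z80 0.112 rect [564.7 124.5] [281.1 220.4] 75.6 8758
```

The top view shows the round button near (161,219), the bar key at (196,230), the square key at (231,238) and the rocker at (360,244). The masks and depth agree with this. I'll close the fingers and move towards the rocker.

>>> send_rows(
  targets=[
    [-0.74, -0.755, 0.04, 0, 0, 0, 0],
    [-1.47, -1.51, 0.08, 0, 0, 0, 0],
    [-2.21, -2.27, 0.12, 0, 0, 0, 0],
    [-2.95, -3.02, 0.16, 0, 0, 0, 0],
    [-3.68, -3.78, 0.2, 0, 0, 0, 0],
  ],
  grip_force=40,
)

```text
time_s: 1.32
position: [0.3244, 0.2416, 0.2215]
tool_rot: [[-0.898, 0.44, 0.001], [0.44, 0.898, 0.0], [-0.001, 0.001, -1.0]]
ft_force: [0.5, 0.7, 0.8]
grip_width: 0.0001
```

>>> send_rows(
  targets=[
    [-0.74, -0.755, 0.04, 0, 0, 0, 0],
    [-1.47, -1.51, 0.08, 0, 0, 0, 0],
    [-2.21, -2.27, 0.12, 0, 0, 0, 0],
    [-2.95, -3.02, 0.16, 0, 0, 0, 0],
    [-3.68, -3.78, 0.2, 0, 0, 0, 0],
  ],
)

```text
time_s: 1.95
position: [0.4065, -0.0094, 0.2115]
tool_rot: [[-0.898, 0.44, 0.001], [0.44, 0.898, -0.0], [-0.001, 0.0, -1.0]]
ft_force: [0.5, -0.2, -0.3]
grip_width: 0.0002
```

>>> send_rows(
  targets=[
    [-0.74, -0.755, 0.04, 0, 0, 1.08, 0],
    [-1.47, -1.51, 0.08, 0, 0, 2.17, 0],
    [-2.21, -2.27, 0.12, 0, 0, 3.25, 0],
    [-2.95, -3.02, 0.16, 0, 0, 4.34, 0],
    [-3.68, -3.78, 0.2, 0, 0, 5.42, 0],
  ],
)

```text
time_s: 2.58
position: [0.4885, -0.2601, 0.2013]
tool_rot: [[-0.346, 0.938, 0.0], [0.938, 0.346, -0.0], [-0.0, 0.0, -1.0]]
ft_force: [0.7, -0.6, -0.2]
grip_width: 0.0002
```

```bash
cat > w.py <<'E'
import sys,numpy as np,cv2
from rig import status,vision
from h import *
def wcm(s):
    c=dict(vision.camera_model("wrist")); T=np.eye(4);T[:3,:3]=s["tool_rot"];T[:3,3]=s["position"]
    c["view"]=np.linalg.inv(T@c["T_tool_cam"]); return c
def look(lbls,name):
    s=status.observe(); print(s["time_s"],s["position"].round(4),s["tool_rot"].round(3).tolist(),s["q"].round(1),s["ft_force"].round(2),s["grip_width"])
    cm=wcm(s); im,d=vision.get_image("wrist"); cv2.imwrite(f"pics/{name}.png",im[:,:,::-1])
    for l in lbls:
        for m in vision.masks_of("wrist",l)[:2]:
            ys,xs=np.nonzero(m["pixels"]); dep=d[ys,xs];k=dep>0
            if k.sum()<5: continue
            P=by_depth(cm,np.c_[xs,ys][k],dep[k]); z=np.percentile(P[:,2],80);T=P[abs(P[:,2]-z)<.008]
            r=cv2.minAreaRect((T[:,:2]*1000).astype(np.float32))
            print(l,round(m["p"],2),m["extent"],P.mean(0).round(3),z.round(3),np.round(r[0],1),np.round(r[1],1),round(r[2],1))
    return s,cm,im,d
E
python3 - <<'E'
from w import *
look(["rocker","power_supply"],"w1")
E
```

```text
2.575 [ 0.4885 -0.2601  0.2013] [[-0.346, 0.938, 0.0], [0.938, 0.346, -0.0], [-0.0, 0.0, -1.0]] [-40.3  23.5  76.8   0.   79.7 -60.5] [ 0.75 -0.62 -0.2 ] 0.00018312876230979844
rocker 0.96 [197.7, 165.7, 255.3, 202.6] [ 0.466 -0.266  0.069] 0.072 [ 465.4 -268. ] [55.6 32.3] 20.1
power_supply 0.57 [163.7, 132.0, 291.9, 214.9] [ 0.465 -0.263  0.059] 0.061 [ 466.1 -267.9] [120.2  80.6] 19.8
```

View pics/w1.png

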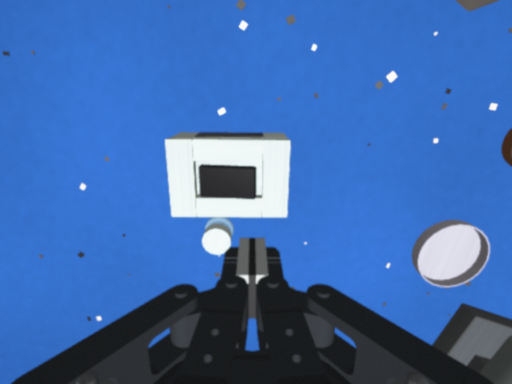

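The wrist view shows the rocker at (227,182) on the supply, and my estimates of its position agree within 2 mm. I'll descend onto the raised end.

>>> send_rows(
  targets=[
    [0, 0, 0.8, 0, 0, 0, 0],
    [0, 0, 1.6, 0, 0, 0, 0],
    [0, 0, 2.3, 0, 0, 0, 0],
    [0, 0, 2.4, 0, 0, 0, 0],
    [0, 0, 2.5, 0, 0, 0, 0],
  ],
)

```text
time_s: 3.35
position: [0.4887, -0.2582, 0.0775]
tool_rot: [[-0.352, 0.936, 0.002], [0.936, 0.352, -0.001], [-0.002, 0.001, -1.0]]
ft_force: [-0.4, 0.6, 0.0]
grip_width: -0.0002
```

>>> send_rows(
  targets=[
    [0, 0, 0.04, 0, 0, 0, 0],
    [0, 0, 0.08, 0, 0, 0, 0],
    [0, 0, 0.12, 0, 0, 0, 0],
    [0, 0, 0.16, 0, 0, 0, 0],
    [0, 0, 0.16, 0, 0, 0, 0],
  ],
)

```text
time_s: 3.98
position: [0.4884, -0.2584, 0.0684]
tool_rot: [[-0.351, 0.937, 0.001], [0.937, 0.351, -0.0], [-0.001, 0.0, -1.0]]
ft_force: [0.3, -0.9, 1.2]
grip_width: 0.0
```

>>> send_rows(
  targets=[
    [0, 0, 0.02, 0, 0, 0, 0],
    [0, 0, 0.04, 0, 0, 0, 0],
    [0, 0, 0.05, 0, 0, 0, 0],
    [0, 0, 0.06, 0, 0, 0, 0],
    [0, 0, 0.06, 0, 0, 0, 0],
  ],
)

```text
time_s: 4.6
position: [0.4886, -0.2584, 0.0664]
tool_rot: [[-0.351, 0.937, 0.001], [0.937, 0.351, -0.001], [-0.001, 0.001, -1.0]]
ft_force: [0.8, 1.9, 11.2]
grip_width: 0.0003
```

>>> send_rows(
  targets=[
    [0, 0, 0.03, 0, 0, 0, 0],
    [0, 0, 0.04, 0, 0, 0, 0],
    [0, 0, 0.04, 0, 0, 0, 0],
  ],
)

```text
time_s: 4.97
position: [0.4887, -0.2585, 0.066]
tool_rot: [[-0.351, 0.936, 0.002], [0.936, 0.351, -0.002], [-0.003, 0.001, -1.0]]
ft_force: [-2.0, 5.0, 26.4]
grip_width: 0.0002
```

>>> send_rows(
  targets=[
    [0, 0, -0.4, 0, 0, 0, 0],
    [0, 0, -1.4, 0, 0, 0, 0],
    [0, 0, -2.6, 0, 0, 0, 0],
    [0, 0, -2.8, 0, 0, 0, 0],
  ],
)

```text
time_s: 5.48
position: [0.4887, -0.259, 0.2068]
tool_rot: [[-0.351, 0.936, 0.004], [0.936, 0.351, -0.004], [-0.005, 0.002, -1.0]]
ft_force: [-1.0, 0.7, -0.3]
grip_width: 0.0002
```

Run:
```python
from w import *
s,cm,im,d=look(["rocker"],"w2")
m=vision.masks_of("wrist","rocker")[0]["pixels"]
m=cv2.erode(m.astype(np.uint8),np.ones((3,3)))>0
ys,xs=np.nonzero(m);P=by_depth(cm,np.c_[xs,ys],d[ys,xs]); P=P[d[ys,xs]>0]
q=(P[:,:2]-[.466,-.267])@[.937,.35]
print(np.polyfit(q,P[:,2],1))
```

```text
5.475 [ 0.4887 -0.259   0.2068] [[-0.351, 0.936, 0.004], [0.936, 0.351, -0.004], [-0.005, 0.002, -1.0]] [-40.2  23.   76.6  -0.   80.1 -60.7] [-1.01  0.67 -0.33] 0.0002284479261139809
rocker 0.97 [200.5, 162.3, 254.3, 199.8] [ 0.466 -0.266  0.069] 0.073 [ 466.9 -267.2] [54.7 32.2] 19.0
[-0.18287251  0.06984921]
```

View pics/w2.png

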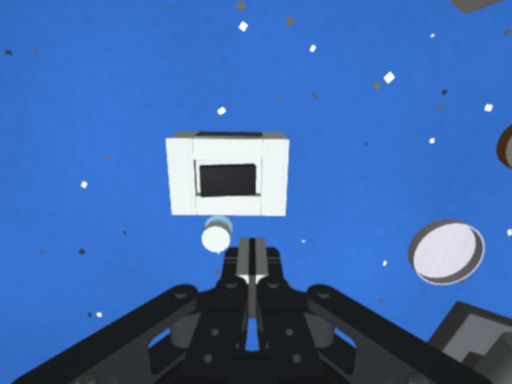

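The depth slope of the rocker face is −0.183 rad, so the rocker is fully on. Next is the square key.

>>> send_rows(
  targets=[
    [1.0, 0.37, 0, 0, 0, 0.9, 0],
    [2.0, 0.74, 0, 0, 0, 1.8, 0],
    [3.0, 1.12, 0, 0, 0, 2.7, 0],
    [4.0, 1.49, 0, 0, 0, 3.6, 0],
    [5.0, 1.86, 0, 0, 0, 4.43, 0],
  ],
)

```text
time_s: 6.25
position: [0.4865, 0.0102, 0.2013]
tool_rot: [[0.261, 0.965, -0.004], [0.965, -0.261, 0.001], [-0.0, -0.004, -1.0]]
ft_force: [1.2, 0.2, -0.7]
grip_width: 0.0001
```

Run:
```python
from w import *
look(["square_key","round_button","bar_key","curing_box"],"w3")
```

```text
6.25 [0.4865 0.0102 0.2013] [[0.261, 0.965, -0.004], [0.965, -0.261, 0.001], [-0.0, -0.004, -1.0]] [-12.8  17.1  86.9  -0.   76.3   2.4] [ 1.23  0.19 -0.72] 8.346449203248316e-05
square_key 0.92 [215.5, 123.3, 259.1, 172.4] [0.487 0.058 0.133] 0.134 [486.7  57.2] [29.7 29.4] 75.1
round_button 0.41 [113.1, 19.8, 162.0, 100.9] [0.404 0.153 0.013] 0.014 [401.3 152.6] [74.6 41.8] 76.3
bar_key 0.58 [193.7, 0.0, 273.2, 25.9] [0.509 0.139 0.132] 0.134 [508.8 139.9] [12.8 49.8] 74.8
curing_box 0.61 [156.1, 0.2, 475.1, 204.2] [0.554 0.069 0.109] 0.11 [548.5  64.1] [154. 220.] 75.5
```

View pics/w3.png

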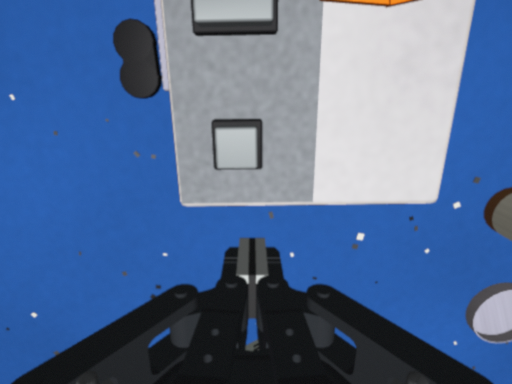

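The wrist view shows the square key at (237,147). It sits at (0.487, 0.057), which matches the top view.

>>> send_rows(
  targets=[
    [0.5, -0.13, 0, 0, 0, 0, 0],
    [0.91, -0.24, 0.2, 0, 0, 0, 0],
    [0.91, -0.24, 0.8, 0, 0, 0, 0],
    [0.91, -0.24, 1.1, 0, 0, 0, 0],
    [0.91, -0.24, 1.2, 0, 0, 0, 0],
  ],
)

```text
time_s: 7.12
position: [0.4873, 0.0544, 0.142]
tool_rot: [[0.259, 0.966, -0.003], [0.966, -0.259, 0.0], [-0.001, -0.003, -1.0]]
ft_force: [0.3, -0.7, 0.3]
grip_width: 0.0001
```

>>> send_rows(
  targets=[
    [0, 0, 0.06, 0, 0, 0, 0],
    [0, 0, 0.12, 0, 0, 0, 0],
    [0, 0, 0.18, 0, 0, 0, 0],
    [0, 0, 0.24, 0, 0, 0, 0],
    [0, 0, 0.24, 0, 0, 0, 0],
  ],
)

```text
time_s: 7.75
position: [0.4877, 0.0556, 0.1313]
tool_rot: [[0.257, 0.966, -0.0], [0.966, -0.257, 0.0], [0.0, -0.0, -1.0]]
ft_force: [-0.5, 0.3, -0.2]
grip_width: 0.0
```

>>> send_rows(
  targets=[
    [0, 0, 0.04, 0, 0, 0, 0],
    [0, 0, 0.08, 0, 0, 0, 0],
    [0, 0, 0.1, 0, 0, 0, 0],
    [0, 0, 0.1, 0, 0, 0, 0],
  ],
)

```text
time_s: 8.25
position: [0.4879, 0.0555, 0.1279]
tool_rot: [[0.257, 0.966, 0.002], [0.966, -0.257, -0.0], [0.0, 0.002, -1.0]]
ft_force: [-5.5, -0.4, 19.1]
grip_width: -0.0
```

>>> send_rows(
  targets=[
    [0, 0, 0.02, 0, 0, 0, 0],
    [0, 0, 0.02, 0, 0, 0, 0],
  ],
)

```text
time_s: 8.5
position: [0.488, 0.0556, 0.1278]
tool_rot: [[0.257, 0.966, 0.003], [0.966, -0.257, -0.001], [0.0, 0.003, -1.0]]
ft_force: [-7.5, 0.5, 28.0]
grip_width: 0.0001
```

>>> send_rows(
  targets=[
    [0, 0, -0.4, 0, 0, 0, 0],
    [0, 0, -1.4, 0, 0, 0, 0],
    [0, 0, -1.5, 0, 0, 0, 0],
  ],
)

```text
time_s: 8.88
position: [0.4889, 0.0555, 0.203]
tool_rot: [[0.257, 0.966, 0.006], [0.966, -0.257, -0.001], [0.001, 0.006, -1.0]]
ft_force: [-0.1, 1.0, -0.6]
grip_width: 0.0
```

Run:
```python
from w import *
look(["round_button","bar_key"],"w4")
im,d=vision.get_image("top");cm=vision.camera_model("top")
cv2.imwrite("pics/t4.png",im[:,:,::-1])
s,d=vision.get_image("scene");cv2.imwrite("pics/s4.png",cv2.resize(s[140:270,230:370,::-1],None,fx=4,fy=4)); cm=vision.camera_model("scene")
for m in vision.masks_of("scene","square_key"):
    ys,xs=np.nonzero(m["pixels"]);P=by_depth(cm,np.c_[xs,ys],d[ys,xs]);print(m["p"],P.mean(0),np.median(P[:,2]),np.percentile(P[:,2],80))
```

```text
8.875 [0.4889 0.0555 0.203 ] [[0.257, 0.966, 0.006], [0.966, -0.257, -0.001], [0.001, 0.006, -1.0]] [-7.3 17.3 86.3  0.  76.1  7.6] [-0.08  1.   -0.61] 2.7290188073898616e-05
bar_key 0.87 [209.8, 71.9, 285.6, 97.1] [0.509 0.141 0.134] 0.134 [509.  140.8] [13.6 49.3] 76.1
0.6 [0.49077685 0.05881467 0.12579153] 0.12643894281252854 0.12763710438926387
```

View pics/w4.png

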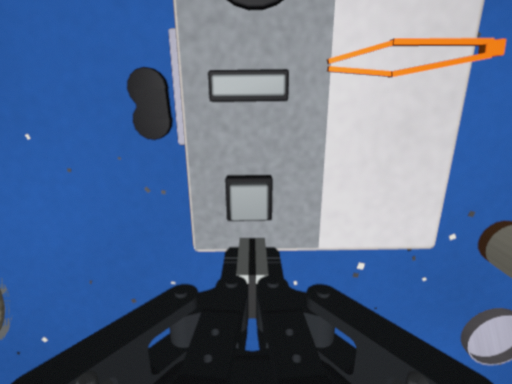

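View pics/s4.png

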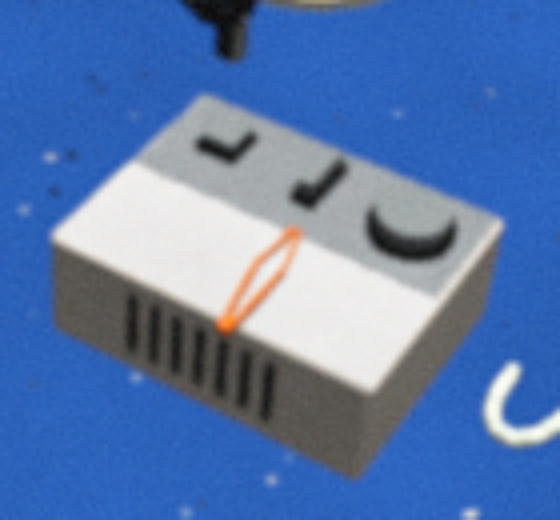

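The square key now measures about 0.127 m high, so it is latched, and the bar key at (248,85) is still up. Next I'll cross high over the bar key to the round button.

>>> send_rows(
  targets=[
    [0.9, 0.01, 0, 0, 0, 0, 0],
    [1.8, 0.02, 0, 0, 0, 0, 0],
    [2.7, 0.03, 0, 0, 0, 0, 0],
    [3.41, 0.04, 0, 0, 0, 0, 0],
    [3.41, 0.04, 0, 0, 0, 0, 0],
  ],
)

```text
time_s: 9.8
position: [0.5333, 0.2215, 0.1989]
tool_rot: [[0.255, 0.967, -0.002], [0.967, -0.255, -0.0], [-0.001, -0.002, -1.0]]
ft_force: [-0.6, -0.6, -0.3]
grip_width: -0.0002
```

>>> send_rows(
  targets=[
    [0, 0, 0.5, 0, 0, 0, 0],
    [0, 0, 1.0, 0, 0, 0, 0],
    [0, 0, 1.2, 0, 0, 0, 0],
    [0, 0, 1.28, 0, 0, 0, 0],
    [0, 0, 1.36, 0, 0, 0, 0],
  ],
)

```text
time_s: 10.42
position: [0.5339, 0.2196, 0.1329]
tool_rot: [[0.258, 0.966, 0.001], [0.966, -0.258, 0.0], [0.0, 0.001, -1.0]]
ft_force: [-0.8, -1.1, 1.3]
grip_width: 0.0003
```

>>> send_rows(
  targets=[
    [0, 0, 0.06, 0, 0, 0, 0],
    [0, 0, 0.1, 0, 0, 0, 0],
    [0, 0, 0.14, 0, 0, 0, 0],
    [0, 0, 0.18, 0, 0, 0, 0],
    [0, 0, 0.18, 0, 0, 0, 0],
  ],
)

```text
time_s: 11.05
position: [0.534, 0.2196, 0.1257]
tool_rot: [[0.257, 0.966, 0.003], [0.966, -0.257, -0.0], [0.001, 0.003, -1.0]]
ft_force: [-4.6, -4.2, 18.7]
grip_width: 0.0001
```

>>> send_rows(
  targets=[
    [0, 0, 0, 0, 0, 0, 0],
    [0, 0, 0, 0, 0, 0, 0],
    [0, 0, 0, 0, 0, 0, 0],
    [0, 0, 0, 0, 0, 0, 0],
  ],
)

```text
time_s: 11.55
position: [0.534, 0.2196, 0.1257]
tool_rot: [[0.257, 0.966, 0.003], [0.966, -0.257, -0.0], [0.001, 0.003, -1.0]]
ft_force: [-5.3, -3.8, 18.7]
grip_width: -0.0003
```

Run:
```python
from w import *
s=status.observe();print(s["time_s"],s["position"],s["ft_force"])
for n in ["top","scene"]:
  im,d=vision.get_image(n);cm=vision.camera_model(n);cv2.imwrite(f"pics/{n}5.png",im[:,:,::-1])
  for l in ["square_key","bar_key","rocker"]:
    for m in vision.masks_of(n,l)[:2]:
      ys,xs=np.nonzero(m["pixels"]);k=d[ys,xs]>0;P=by_depth(cm,np.c_[xs,ys][k],d[ys,xs][k]);print(n,l,round(m["p"],2),np.median(P,0).round(3))
```

```text
11.55 [0.53399289 0.21962997 0.12570899] [-5.26571034 -3.7799593  18.7083812 ]
top square_key 0.49 [0.487 0.055 0.129]
top bar_key 0.71 [0.51  0.139 0.135]
top rocker 0.87 [ 0.468 -0.266  0.07 ]
scene bar_key 0.17 [ 0.495 -0.255  0.056]
scene rocker 0.57 [ 0.47  -0.263  0.068]
```

View pics/top5.png

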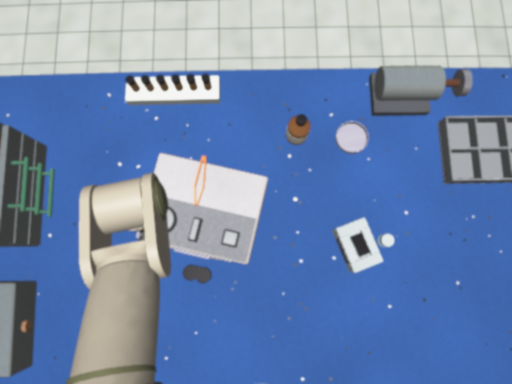

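View pics/scene5.png

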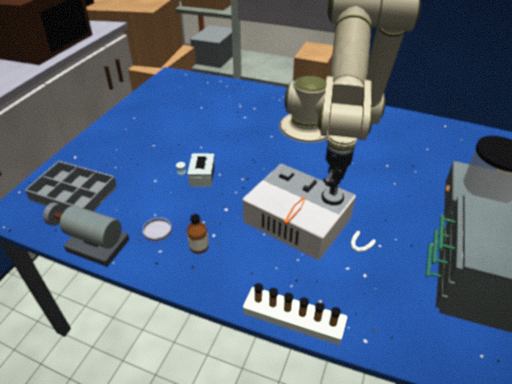

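The fingers are on the round button at about (335,193) in the scene view. The loose things look unmoved, the square key is down at 0.129 m and the bar key is up at 0.135 m. I'm handing the job in.

```bash
python3 -c "
from rig import env
print(env.close_job())"
```

```text
the job is handed in; nothing more can be done
None
```

The job is handed in at about 12 s, with the closed fingers still holding the round button down. I pressed the rocker's raised end, then the square key, then the round button, in that order. `close_job()` gave no verdict.

What the last checks showed:
- **Rocker:** after pressing, the wrist depth gave a face slope of −0.183 rad, which is what full on should show. I did not repeat that fit at the end; the rocker's height then was consistent but doesn't show the tilt.
- **Square key:** its top was at 0.127 m (scene) just after pressing and 0.129 m (top) at the end, against 0.128 m when down.
- **Round button:** the fingertips stood at 0.1257 m, against 0.126 m when fully down, with a steady push of 18.7 N.
- **Bar key:** its top was at 0.135 m, so it is up.
- **Loose things:** they look unmoved in the top and scene pictures, though the splint is hidden by the arm in the top one. I compared these by eye only.

Two readings disagreed or failed:
- The wrist force read about 0 N partway through pressing the square key, where about 3 N was expected. The key still reached its stop and stayed down.
- In the last scene picture the network missed the square key and reported the bar key on the power supply with a low value (0.17). I disregarded that one.

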